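# Push the pocket tin home in the tea drawer's lane

## Task

The small oblong tin has been left in the mouth of the wooden lane on the drawer's pegboard. Pick up the olivewood spoon and, with the end of its handle and never with the gripper itself, push the tin along the lane until the spring keeper has snapped out behind it and you feel it bear up against the end stop; press gently, for a hard shove dents the thin tin. Then lay the spoon back flat between its own four pegs, the same way round, and leave everything else in the drawer where it is.

Things in the scene. Friction and masses are not known exactly. Their poses are not given: they have to be found in the camera images.
- drawer: Shallow grey drawer, 400 x 800 mm, on the worktop; origin under its centre, x away from the robot at yaw 0, y to the left. Walls 62 mm high, the white front on the +x side 74 mm. In it lies a perforated white panel (340 x 720 mm), its top 16 mm above the worktop. It does not move.
- lane_mouth (a point): Middle of the lane's mouth, on its level floor, 20 mm above the worktop. x points along the lane in the feed direction, z up. Channel 37 mm wide. A wooden stop block clamped by a thumbscrew closes the far end; its inner face is at x = 126 to 142 mm, its setting differs each time and is not measured: feel for it. The stop does not yield. The lane does not move.
- lane: The lane itself, origin 4 mm under the mouth point, same axes: two wooden slats 10 mm thick, 28 mm high, x 0 to 154 mm, on a 4 mm base board (from x = -26 mm), tied by two flat steel straps 14 mm wide (at x = 22 and 100 mm) 28 mm above its floor, so fingers cannot follow the tin in. Flared lead-ins at the mouth: x -14 to 0 mm, up to 30 mm to each side.
- keeper (a joint): Spring keeper: steel leaf in the +y slat, hinged at x = 44 mm of the lane, tip at x = 74 mm, 7 mm into the channel. Radians: 0 sprung out, about 0.16 held in by the passing tin. It drags on the tin with 2 to 7 N once the leading end is past x = 47 mm, until the near end is past about 75 mm: there it snaps out behind the tin and the drag falls below 1 N. The stop comes 1 to 17 mm later.
- tin_centre (a point): Centre of the small oblong thin-walled steel tin, 50 mm long (x) by 34 mm wide (y) by 22 mm high, about 60 g. At the start it stands level on the lane's floor, about half-way into the mouth, its x along the lane. It dents if the spoon presses on it with more than 20 N; some 5 to 10 N against the stop is right.
- spoon_grip (a point): Olivewood spoon, 200 mm long, 45 g: where to hold its handle, at mid-thickness. x points along the handle from bowl to handle end, z up. Handle a straight bar 12 x 12 mm, its flat end 125 mm ahead (+x); round bowl 39 mm across, 15 mm high, its centre 56 mm behind (-x). Flat underside 6 mm below this point. It starts lying on the panel between its pegs.
- spoon_end (a point): Middle of the flat end of the spoon's handle; moves with the spoon.
- spoon_pegs: The four upright pegs (9 mm thick, 30 mm high) of the spoon's place; origin on the panel's top, 16 mm above the worktop, under the grip point of a spoon lying in its place, x from bowl to handle end. Two pegs at x = -56 mm, 27 mm to each side (bowl); two at x = 92 mm, 16 mm to each side (handle). They do not move.
- jar_a: Cobalt jar with a steel screw lid, 52 mm across, 58 mm high; bystander. Origin under its centre.
- jar_b: Second cobalt jar, the same; bystander.
- tea_ball: Stainless tea ball, 54 mm across, 58 mm high with its loop; bystander.
- round_tin: Round steel tin, 57 mm across, 38 mm high; bystander.
- egg_cup: White egg cup, 46 mm across, 46 mm high; bystander. These five stand in boxes of four 30 mm high pegs.
Not all that is in view belongs to the job. Of the things that look like the part that bears spoon_grip, the larger one is meant.

How it is judged:
By the outcome, as a careful person would: the job done as asked, in the order asked, and still so for the second after the job is handed in, with the robot touching nothing.
It also fails if it takes over 69 s, if anything falls off the work surface, if the arm or the gripper's body presses on something with over 40 N, if the wrist force passes 120 N, or if a joint passes its speed limit or range.

## Robot

A 6-joint arm with a two-finger parallel gripper is mounted at the origin on the work surface. World frame = base frame: x ahead of the robot, y to its left, z up, the work surface at z = 0. Lengths are in m, angles in rad, forces in N, time in s.
With the tool pointing down it reaches from about 0.35 to 0.975 m from the base axis. Payload 4.9 kg.
Tool frame: the origin (TCP) lies at the very end of the fingers, on their centre line; the grasp point (between the pads) lies 19 mm behind it (manip.grasp_offset is the distance from the TCP to the grasp point, in m); z points along the fingers, y is the line along which they close (so a half turn about z gives the same grasp; the last joint's range is limited). The gripper opens to 85 mm and grips with 20 to 120 N. Pads are 22 mm wide; open, the fingers measure 114 mm over their backs; the gripper's body (76 mm by 85 mm) begins 54 mm behind the grasp point. The pads swing forward as they close: fully open they stand 13 mm farther back than shut.
Start: joints at [-1.304, 0.053, 1.613, -0, 1.476, -0.119], TCP at [0.235, -0.579, 0.231] pointing down, gripper open.
Joint ranges: [-3.01, 3.01], [-1.01, 2.22], [0.06, 2.58], [-1.02, 4.17], [0.09, 2.62], [-3.14, 3.14]. Speed limits (rad/s): [2.57, 2.57, 3.14, 3.14, 3.14, 3.14].

## Interface

Orientations are given as a unit quaternion [w, x, y, z].
In Python, from plant import manip, eyes, job_done, models gives the robot as it stands.
- The arm moves only by the tool servo_tool, never from a script. Its argument "motion" is one flat list of numbers, 5 for each row, row after row: the opening, from -1 (shut) to 1 (fully open), then the shift along the tool's x, y, z normalised to -1 to 1, where 1 is 120 mm, then the turn about the tool's z normalised to -1 to 1, where 1 is 45 degrees. A call has 1 to 5 rows; each row is the pose to reach, as a shift and turn from the pose commanded when the call began, along the tool's axes at that moment; what a row does not reach only later rows make up. A row lasts 1/8 s, in which the tool goes at most 62.5 mm and 10.7 degrees, less where a joint would pass 70% of its speed; a pose out of reach is approached as far as the arm can. A call with a number of a shift or a turn outside -1 to 1 is refused whole. A call with a gripper value outside its range is refused whole. The fingers move at their own pace and stop on an object; the grip force is fixed at half the most. Time passes only in rows, so rows that repeat a pose let the fingers close. It gives the time, the measured TCP pose, the force, the opening and the grip force at its end, in the units of the state.
- manip.state(): the state, without advancing time (a new reading comes with each control period).
- eyes.grab_frame(name): name is "side" or "top" or "wrist"; returns (picture, depth): 400x640x3 uint8, red, green, blue; 400x640 float32, m along the optical axis (not along the pixel's ray), 0 where there is no reading.
- eyes.camera_params(name): a dict with "fov_y" (degrees; the focal length in pixels is half the picture's height over the tangent of half this angle, whatever the lens; pixels are square), "cx", "cy" (the principal point, pixels), "pose" (4x4, takes a point from camera to world coordinates); the wrist camera has in their place "T_tool_cam" (4x4, takes a point from camera to tool coordinates, whose origin is the TCP and whose axes are the flange's). Camera axes: x right, y up, looking along -z (the intrinsics and any distortion apply to the point x, -y, -z); pixel columns grow to the right and rows downward; lengths in m; the calibration is good to about 2 mm. A picture is of the moment at which its call begins: read the wrist's pose just before it. camera_params takes no time and is no camera call.
- job_done(): hands the job in; it is judged then, once.
Trained networks look in the newest picture that a camera, given by its name, has taken for a name from the list of things; names that differ only in an ending like _2 or _b are one class to them, and where a whole thing is asked for, a point or a joint stands for the part that bears it (a point fixed in the world has none). Each returns a list of dicts, best first, with "p" (0 to 1); they miss things now and then, are a little off and sometimes report something else, mostly with a low value. They report only what shows in the picture. A call takes as long as a camera call. They do not tell look-alikes from the thing itself.
- models.regions_of(camera, label): "mask" (400x640 bool, what is visible of it) and "pixel" ([column, row] in pixels, amid what is visible of it).
The state is a dict: "time": time; "joint_pos": joint angles; "joint_vel": joint speeds; "joint_efforts": joint torques, N m; "tool_pos": TCP position; "tool_rot": TCP orientation; "contact_force": force on the tool from outside, world axes, zero at the start; "ft_torque": the same for the moment, N m; "gripper_width": opening from 0.0 (shut) to 1.0 (fully open); "grasp_force": force on a finger pad.
Only numpy, scipy, OpenCV 4.12 (cv2) and the standard library are available. Lean on these libraries where they do the work, as an engineer would, in place of code of your own. Each camera call takes 0.05 s, during which the arm holds its last target. There are 200 camera calls.

## Working session

There is one attempt and no reset: what is moved stays moved. The work goes in short steps, Python scripts to look and compute and a tool call to move; the robot and the scene stay as the last step left them, time stands still between calls to the robot, and variables do not carry over. Pictures are saved under pics/ and viewed, at most 10 in all, crops included, and the job is handed in when it is done.

Besides the shell and the picture viewer there is one more tool, called after "Call:" by a JSON object that holds its "api" and its "payload". servo_tool: Moves the arm, as the interface text tells. Its arguments: {"type":"object","properties":{"motion":{"type":"array","items":{"type":"number","minimum":-1,"maximum":1}}},"required":["motion"]}

```bash
mkdir -p pics
cat > h.py <<'E'
import numpy as np,cv2
from plant import manip,eyes,models,job_done
from scipy.spatial.transform import Rotation as R
def Tt():
    s=manip.state();T=np.eye(4);q=s['tool_rot'];T[:3,:3]=R.from_quat([q[1],q[2],q[3],q[0]]).as_matrix();T[:3,3]=s['tool_pos'];return T
def grab(n):
    T=Tt();im,d=eyes.grab_frame(n);p=eyes.camera_params(n)
    P=p['pose'] if 'pose' in p else T@np.array(p['T_tool_cam'])
    return im,d,np.array(P),p
def cloud(d,P,p):
    f=200/np.tan(np.radians(p['fov_y'])/2);v,u=np.mgrid[:400,:640]
    X=np.stack([(u-p['cx'])/f*d,-(v-p['cy'])/f*d,-d,np.ones_like(d)],-1)
    return (X@P.T)[...,:3]
def proj(w,P,p):
    f=200/np.tan(np.radians(p['fov_y'])/2);c=(np.linalg.inv(P)@np.append(w,1))
    return p['cx']+f*c[0]/-c[2],p['cy']-f*c[1]/-c[2]
def save(n,im): cv2.imwrite('pics/'+n+'.png',im[...,::-1])
E
python3 - <<'E'
from h import *
for n in ['top','side']:
    im,d,P,p=grab(n);save(n+'0',im);print(n,{k:v for k,v in p.items() if k!='pose'},P.round(3).tolist());C=cloud(d,P,p)
    for l in ['spoon_grip','tin_centre','lane','spoon_pegs','jar_a','keeper','drawer']:
        for r in models.regions_of(n,l)[:4]:
            m=r['mask']&(d>0)
            if m.sum()>5: print(n,l,round(r['p'],2),np.round(r['pixel']),m.sum(),np.median(C[m],0).round(3),cv2.minAreaRect(C[m][:,:2].astype(np.float32)*1000))
s=manip.state();print(s['tool_rot'],s['time'],s['gripper_width'])
E
```

```text
top {'fov_y': 48.99584398492625, 'cx': 320.7929253198558, 'cy': 195.68816133744733} [[-0.008, 0.981, -0.192, 0.247], [-1.0, -0.008, 0.002, -0.051], [0.001, 0.192, 0.981, 1.162], [0.0, 0.0, 0.0, 1.0]]
top spoon_grip 0.68 [446. 287.] 315 [ 0.228 -0.377  0.008] ((211.7104034423828, -371.77581787109375), (27.241762161254883, 146.1051788330078), 72.17790985107422)
top spoon_grip 0.61 [329. 138.] 429 [ 0.623 -0.082  0.027] ((629.5756225585938, -108.57380676269531), (40.75965881347656, 193.15711975097656), 11.603678703308105)
top tin_centre 0.56 [318. 192.] 191 [ 0.468 -0.054  0.042] ((469.32513427734375, -53.595272064208984), (36.763282775878906, 42.760276794433594), 89.56249237060547)
top lane 0.96 [354. 196.] 1529 [ 0.471 -0.131  0.039] ((470.30804443359375, -122.94721984863281), (66.76676940917969, 185.74801635742188), 0.22561977803707123)
top lane 0.5 [438. 158.] 381 [ 0.558 -0.352  0.062] ((564.236572265625, -363.28948974609375), (64.66077423095703, 57.92625045776367), 81.94573974609375)
top spoon_pegs 0.41 [312. 134.] 55 [ 0.64  -0.033  0.042] ((626.4345703125, -102.12525177001953), 
[... 2017 characters left out ...]
6. 183.] 120 [ 0.61  -0.062  0.03 ] ((617.2864990234375, -129.47909545898438), (57.844783782958984, 210.6751708984375), 4.310714244842529)
side jar_a 0.92 [322. 167.] 395 [ 0.539 -0.163  0.054] ((584.045654296875, -222.62234497070312), (50.885528564453125, 182.25186157226562), 37.760013580322266)
side jar_a 0.81 [325. 136.] 299 [ 0.653 -0.334  0.051] ((699.2689819335938, -368.4239196777344), (47.124420166015625, 159.2916717529297), 59.19114685058594)
side drawer 0.91 [210. 199.] 16339 [0.612 0.196 0.041] ((561.176513671875, -159.39959716796875), (655.2130126953125, 1017.0007934570312), 4.1676435470581055)
[ 4.69702414e-05  9.81449969e-01  1.91718430e-01 -1.79053646e-06] 0.8 1.001309087740534
```

View pics/top0.png

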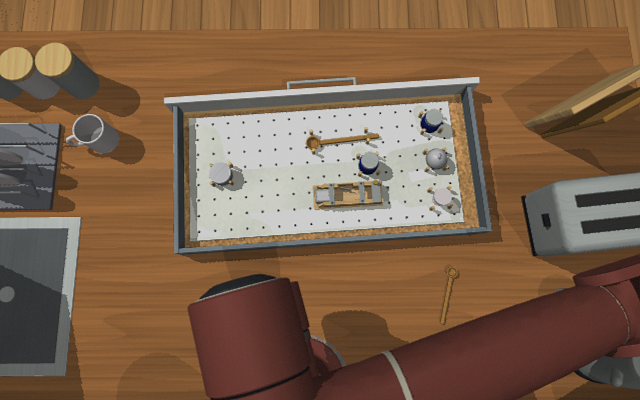

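The drawer's spoon has its bowl at about (314,143) and its handle end at (378,136). The lane mouth is on the left, at about (318,195), and feeds right toward world -y. The small spoon at (447,290) lies outside the drawer and is a decoy. I'll move closer for a wrist view.

Call:
{"api": "servo_tool", "payload": {"motion": [1, 1, -0.74, -0.25, -0.5, 1, 1, -0.74, -0.25, -1, 1, 1, -0.74, -0.25, -1, 1, 1, -0.74, -0.25, -1, 1, 1, -0.74, -0.25, -1]}}

```text
time: 1.42
tool_pos: [0.3132, -0.4514, 0.2616]
tool_rot: [0.0, 0.833, 0.553, -0.0]
contact_force: [-0.4, -1.0, -0.4]
gripper_width: 1.004
grasp_force: 0.0
```

Run:
```python
from h import *
print(np.array(eyes.camera_params('wrist')['T_tool_cam']).round(3).tolist(),eyes.camera_params('wrist')['fov_y'])
print(Tt().round(3).tolist(),np.round(manip.state()['joint_pos'],2))
```

```text
[[-0.0, 0.949, 0.314, 0.082], [1.0, 0.0, -0.001, -0.0], [-0.001, 0.314, -0.949, -0.143], [0.0, 0.0, 0.0, 1.0]] 70.49439799833658
[[0.389, 0.921, 0.0, 0.313], [0.921, -0.389, -0.001, -0.451], [-0.0, 0.0, -1.0, 0.262], [0.0, 0.0, 0.0, 1.0]] [-1.1  -0.14  1.75 -0.    1.53 -0.7 ]
```

Call:
{"api": "servo_tool", "payload": {"motion": [1, 0.5, 0, 0, 0, 1, 1, 0, 0, 0]}}

```text
time: 1.68
tool_pos: [0.3596, -0.3405, 0.261]
tool_rot: [-0.0, 0.835, 0.551, 0.0]
contact_force: [1.7, 0.1, 0.4]
gripper_width: 0.996
grasp_force: 0.0
```

Call:
{"api": "servo_tool", "payload": {"motion": [1, 0.5, 0.1, -0.2, 0, 1, 1, 0.2, -0.3, 0]}}

```text
time: 1.92
tool_pos: [0.4274, -0.2414, 0.2978]
tool_rot: [0.001, 0.835, 0.551, 0.0]
contact_force: [0.8, -0.8, -0.3]
gripper_width: 1.002
grasp_force: 0.0
```

Call:
{"api": "servo_tool", "payload": {"motion": [1, 0.5, 0.1, 0, 0, 1, 1, 0.2, 0, 0]}}

```text
time: 2.17
tool_pos: [0.4965, -0.1399, 0.2971]
tool_rot: [0.0, 0.834, 0.551, 0.0]
contact_force: [0.6, 0.1, -0.0]
gripper_width: 1.001
grasp_force: 0.0
```

Call:
{"api": "servo_tool", "payload": {"motion": [1, 0.5, 0, 0, -0.2, 1, 0.9, 0, 0, -0.4, 1, 0.9, 0, 0, -0.7, 1, 0.9, 0, 0, -0.7, 1, 0.9, 0, 0, -0.7]}}

```text
time: 2.8
tool_pos: [0.5376, -0.0419, 0.2964]
tool_rot: [-0.0, 0.653, 0.757, -0.0]
contact_force: [-0.4, 0.2, -0.4]
gripper_width: 1.001
grasp_force: 0.0
```

Run:
```python
from h import *
im,d,P,p=grab('wrist');save('w1',im);C=cloud(d,P,p);np.savez('w1',im=im,C=C,P=P,T=Tt())
print(Tt().round(3).tolist())
for l in ['spoon_grip','tin_centre','lane']:
    for r in models.regions_of('wrist',l)[:3]:
        m=r['mask']&(d>0)
        if m.sum()>5: print(l,round(r['p'],2),np.round(r['pixel']),m.sum(),np.median(C[m],0).round(4),np.percentile(C[m][:,2],[5,95]).round(4),cv2.minAreaRect(C[m][:,:2].astype(np.float32)*1000))
```

```text
[[-0.147, 0.989, -0.0, 0.538], [0.989, 0.147, 0.0, -0.042], [0.0, -0.0, -1.0, 0.296], [0.0, 0.0, 0.0, 1.0]]
spoon_grip 0.73 [101. 307.] 225 [ 0.1785 -0.3616  0.007 ] [0.0016 0.0094] ((175.31521606445312, -367.5575256347656), (20.54677391052246, 68.29788208007812), 75.09672546386719)
tin_centre 0.97 [267. 168.] 693 [ 0.4681 -0.0514  0.0419] [0.0311 0.0433] ((466.97113037109375, -52.930049896240234), (34.12704086303711, 38.07217788696289), 3.0689175128936768)
lane 0.75 [270. 212.] 4124 [ 0.4727 -0.1272  0.0413] [0.019  0.0516] ((471.0142517089844, -119.41755676269531), (64.00538635253906, 181.2126922607422), 2.979550838470459)
lane 0.53 [314. 255.] 1186 [ 0.5509 -0.1639  0.0725] [0.0275 0.0748] ((552.2981567382812, -184.3671112060547), (55.781105041503906, 68.37895202636719), 16.174057006835938)
```

View pics/w1.png

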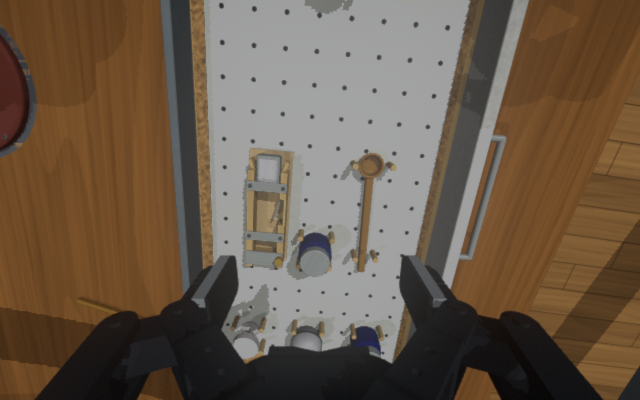

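The wrist view shows the tin at (267,168), the lane running down to its stop at about (263,258), and the keeper at (275,213). The spoon's bowl is at (371,165) and its handle end at (361,270). Next I'll fit both axes.

```bash
cat > fit.py <<'E'
from h import *
def fit(im,C):
    hsv=cv2.cvtColor(im,cv2.COLOR_RGB2HSV);b=(hsv[...,0]<25)&(hsv[...,1]>90)
    out={}
    # handle of spoon
    X,Y,Z=C[...,0],C[...,1],C[...,2]
    v,u=np.mgrid[:400,:640]
    return b,X,Y,Z,u,v
E
python3 - <<'E'
from fit import *
D=np.load('w1.npz');im,C=D['im'],D['C'];b,X,Y,Z,u,v=fit(im,C)
m=b&(u>350)&(u<385)&(v>182)&(v<245)&(Z>.02)&(Z<.034)
pts=C[m];print('handle',m.sum(),np.percentile(Z[m],[10,50,90]))
l=cv2.fitLine(pts[:,:2].astype(np.float32)*1000,cv2.DIST_HUBER,0,.01,.01).ravel();print(l,np.degrees(np.arctan2(l[0],-l[1])))
a=l[:2]*(-np.sign(l[1]));n=np.array([-a[1],a[0]])
m2=b&(u>345)&(u<390)&(v>145)&(v<280)&(Z>.018)&(Z<.036)
q=C[m2][:,:2]*1000-l[2:];al=q@a;pe=q@n
k=abs(pe)<22;print('ext',np.percentile(al[k],[.2,1,99,99.8]),np.percentile((q@n)[abs(al)<30],[2,98]))
# handle end
k=abs(pe)<6;print('end',np.sort(al[k])[-5:], 'bowlstart',np.sort(al[abs(pe)<22])[:5])
e=l[2:]+a*np.sort(al[k])[-4];print('end world',e,'grip',e-125*a)
# bowl centre
mb=m2&(v<182)&(u>355)&(u<386);(c,r)=cv2.minEnclosingCircle(C[mb][:,:2].astype(np.float32)*1000);print('bowl',c,r,'->grip',np.array(c)+56*a)
# lane: slat tops z~0.044-.05
m=(u>235)&(u<300)&(v>140)&(v<275)
h=np.histogram(Z[m],np.arange(.012,.07,.002));print(list(zip(h[1].round(3),h[0])))
s=m&(Z>.0415)&(Z<.055)&(v<268)&(v>165);rect=cv2.minAreaRect(C[s][:,:2].astype(np.float32)*1000);print(rect)
tt=m&(Z>.037)&(Z<.047)&(hsv:=cv2.cvtColor(im,cv2.COLOR_RGB2HSV)[...,1]<60)&(v<182)
print('tin',tt.sum(),cv2.minAreaRect(C[tt][:,:2].astype(np.float32)*1000),Z[tt].mean())
crop=cv2.resize(im[135:285,225:405],None,fx=3.5,fy=3.5,interpolation=cv2.INTER_CUBIC);save('c1',crop)
E
```

```text
handle 401 [0.02667644 0.02779639 0.02889785]
[ 1.13248840e-01 -9.93566632e-01  6.21961365e+02 -1.04416176e+02] 6.5026307
ext [-93.24020982 -92.86278372  98.38174169 100.81306162] [-4.55793378  4.78311264]
end [100.24431761 100.49653234 100.7451961  102.10250651 102.54847886] bowlstart [-94.35529674 -94.29082431 -93.18491432 -93.14524693 -93.09260334]
end world [ 633.34248046 -204.26617704] grip [619.18637541 -80.07034574]
bowl (614.2409057617188, -31.801864624023438) 21.476675033569336 ->grip [620.58284092 -87.44159698]
[(np.float64(0.012), np.int64(35)), (np.float64(0.014), np.int64(1996)), (np.float64(0.016), np.int64(1530)), (np.float64(0.018), np.int64(896)), (np.float64(0.02), np.int64(740)), (np.float64(0.022), np.int64(50)), (np.float64(0.024), np.int64(53)), (np.float64(0.026), np.int64(56)), (np.float64(0.028), np.int64(52)), (np.float64(0.03), np.int64(55)), (np.float64(0.032), np.int64(55)), (np.float64(0.034), np.int64(61)), (np.float64(0.036), np.int64(74)), (np.float64(0.038), np.int64(98)), (np.float64(0.04), np.int64(372)), (np.float64(0.042), np.int64(370)), (np.float64(0.044), np.int64(66)), (np.float64(0.046), np.int64(462)), (np.float64(0.048), np.int64(603)), (np.float64(0.05), np.int64(761)), (np.float64(0.052), np.int64(78)), (np.float64(0.054), np.int64(9)), (np.float64(0.056), np.int64(11)), (np.float64(0.058), np.int64(40)), (np.float64(0.06), np.int64(1)), (np.float64(0.062), np.int64(0)), (np.float64(0.064), np.int64(0)), (np.float64(0.066), np.int64(0)), (np.float64(0.068), np.int64(0))]
((482.11846923828125, -126.84090423583984), (83.32400512695312, 160.7534637451172), 5.474364280700684)
tin 632 ((461.1678771972656, -53.12358856201172), (44.9906120300293, 37.8077392578125), 2.9612715244293213) 0.041786010670150836
```

View pics/c1.png

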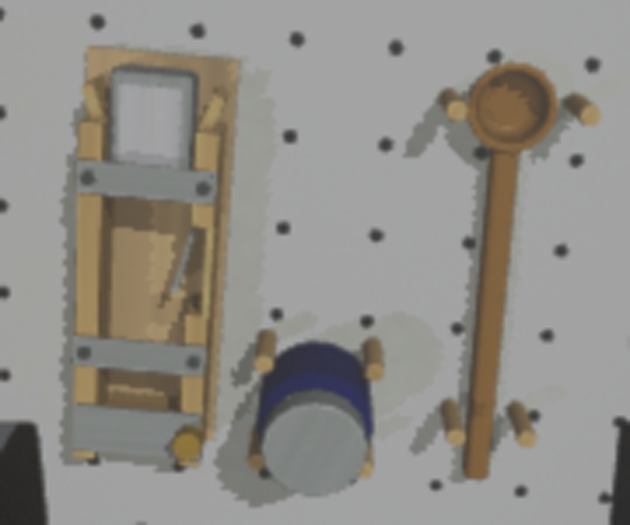

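The crop shows the lane with the tin half in its mouth, the keeper on the right-hand slat (the lane's +y), and the spoon lying between its pegs. Next is a precise fit of the lane from its slat tops.

Run:
```python
from fit import *
D=np.load('w1.npz');im,C=D['im'],D['C'];b,X,Y,Z,u,v=fit(im,C)
g=(v>165)&(v<250)&(Z>.0455)&(Z<.054)
for nm,lo,hi in [('L',240,262),('R',276,296)]:
    m=g&b&(u>lo)&(u<hi)
    q=C[m][:,:2].astype(np.float32)*1000
    l=cv2.fitLine(q,cv2.DIST_HUBER,0,.01,.01).ravel();l[:2]*=-np.sign(l[1])
    print(nm,m.sum(),l,np.degrees(np.arctan2(l[0],-l[1])),'x at y=-60,-130',[l[2]+(y-l[3])*l[0]/l[1] for y in(-60,-130)],np.percentile((q-l[2:])@[-l[1],l[0]],[3,97]))
m=(u>235)&(u<300)&(v>130)&(v<200)&b&(Z>.0455)
print('slat start y L/R',[np.sort(C[m&k][:,1])[-4:] for k in (u<262,u>276)])
T=D['T'];print('tool yaw x-axis',T[:2,0])
# tin rows: near and far edges
tt=(u>240)&(u<292)&(v>145)&(v<182)&(Z>.0395)&(Z<.046)&~b
q=C[tt][:,:2]*1000;a=np.array([.08,-.9968]);n=np.array([.9968,.08])
print('tin al',np.percentile(q@a,[1,99]),'pe',np.percentile(q@n,[1,99]))
```

```text
L 383 [ 4.8875835e-02 -9.9880487e-01  4.4788840e+02 -1.1658048e+02] 2.8014953 x at y=-60,-130 [np.float32(445.11966), np.float32(448.54507)] [-4.46092626  4.24808634]
R 260 [ 5.37594706e-02 -9.98553932e-01  4.95738007e+02 -1.09660034e+02] 3.0816762 x at y=-60,-130 [np.float32(493.06445), np.float32(496.83307)] [-5.7467561   3.10198907]
slat start y L/R [array([-0.05682778, -0.05667975, -0.05633844,  0.03909475]), array([-0.05438059, -0.05423232, -0.05399096, -0.0538004 ])]
tool yaw x-axis [-0.1468569   0.98915773]
tin al [ 71.82183988 108.180143  ] pe [436.62909147 477.352763  ]
```

Call:
{"api": "servo_tool", "payload": {"motion": [0, -0.44, 0.63, 0.5, 0.043, 0, -0.44, 0.63, 1, 0.043, 0, -0.44, 0.63, 1, 0.043, 0, -0.44, 0.63, 1, 0.043]}}

```text
time: 3.5
tool_pos: [0.6185, -0.0826, 0.1728]
tool_rot: [-0.003, 0.665, 0.747, -0.002]
contact_force: [-0.2, 0.3, -0.1]
gripper_width: 0.501
grasp_force: 0.0
```

Call:
{"api": "servo_tool", "payload": {"motion": [0, 0, 0, 0.5, 0, 0, 0, 0, 0.6, 0, 0, 0, 0, 0.6, 0, 0, 0, 0, 0.6, 0]}}

```text
time: 4.0
tool_pos: [0.6219, -0.0829, 0.1081]
tool_rot: [0.002, 0.665, 0.747, 0.001]
contact_force: [-0.1, 1.2, 0.4]
gripper_width: 0.502
grasp_force: 0.0
```

Run:
```python
from h import *
im,d,P,p=grab('wrist');save('w2',im);C=cloud(d,P,p);T=Tt();np.savez('w2',im=im,C=C,P=P,T=T);print(T.round(4).tolist())
from fit import fit
b,X,Y,Z,u,v=fit(im,C)
for r in models.regions_of('wrist','spoon_grip')[:2]:
    m=r['mask']&(d>0);q=C[m]
    loc=(q-T[:3,3])@T[:3,:3]*1000
    print(r['p'],r['pixel'],m.sum(),np.percentile(q[:,2],[5,50,95]).round(4))
    # handle section
    for lo,hi in [(-35,-20),(-20,-5),(-5,10),(10,25),(35,55),(55,75)]:
        k=(loc[:,0]>lo)&(loc[:,0]<hi)&(q[:,2]>.024)
        if k.sum()>5: print(lo,k.sum(),np.percentile(loc[k,1],[3,50,97]).round(1),q[k,2].mean().round(4))
    print('xmax',np.sort(loc[:,0])[-5:])
```

```text
[[-0.1162, 0.9932, 0.0048, 0.622], [0.9932, 0.1162, -0.0012, -0.0829], [-0.0017, 0.0046, -1.0, 0.108], [0.0, 0.0, 0.0, 1.0]]
0.6 [313.8, 172.8] 3887 [0.0196 0.0275 0.0311]
-35 204 [-7.6 -2.3  2.9] 0.0275
-20 217 [-8.3 -2.3  2.9] 0.0275
-5 240 [-8.1 -2.2  2.8] 0.0275
10 247 [-7.9 -2.9  2.8] 0.0275
35 477 [-18.9  -1.3  15. ] 0.0295
55 410 [-18.8  -2.6  14.8] 0.0299
xmax [73.12275607 73.12778492 73.13986281 73.15818397 73.16083637]
0.53 [225.1, 281.7] 879 [0.0211 0.0414 0.0739]
xmax [-57.81068502 -57.76841036 -57.52344447  -6.61982732   7.74211638]
```

View pics/w2.png

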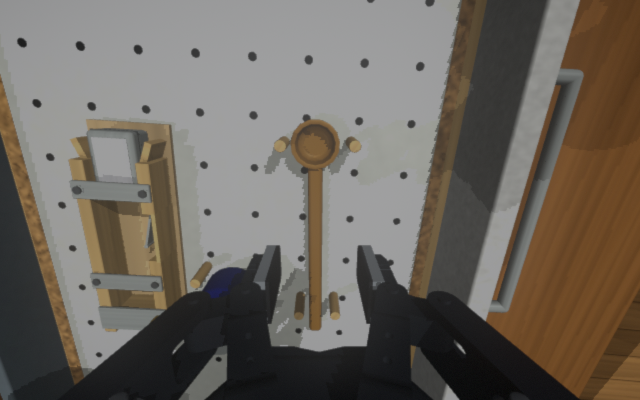

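Call:
{"api": "servo_tool", "payload": {"motion": [0, -0.017, -0.018, 0.3, 0, 0, -0.017, -0.018, 0.6, 0, 0, -0.017, -0.018, 0.6, 0, 0, -0.017, -0.018, 0.6, 0]}}

```text
time: 4.6
tool_pos: [0.6197, -0.0851, 0.0349]
tool_rot: [0.001, 0.665, 0.747, 0.001]
contact_force: [0.9, 0.1, -0.2]
gripper_width: 0.503
grasp_force: 0.0
```

Call:
{"api": "servo_tool", "payload": {"motion": [0, 0, 0, 0.07, 0, 0, 0, 0, 0.138, 0, 0, 0, 0, 0.138, 0]}}

```text
time: 4.97
tool_pos: [0.6177, -0.0846, 0.0153]
tool_rot: [-0.001, 0.665, 0.747, -0.0]
contact_force: [-0.4, -0.4, -0.5]
gripper_width: 0.502
grasp_force: 0.0
```

Call:
{"api": "servo_tool", "payload": {"motion": [-1, 0, 0, 0, 0, -1, 0, 0, 0, 0, -1, 0, 0, 0, 0, -1, 0, 0, 0, 0, -1, 0, 0, 0, 0]}}

```text
time: 5.6
tool_pos: [0.6187, -0.0849, 0.0166]
tool_rot: [0.0, 0.665, 0.747, 0.0]
contact_force: [0.7, -0.3, 2.7]
gripper_width: 0.115
grasp_force: 61.6
```

Call:
{"api": "servo_tool", "payload": {"motion": [-1, 0, 0, -0.1, 0, -1, 0, 0, -0.3, 0, -1, 0, 0, -0.5, 0, -1, 0, 0, -0.65, 0, -1, 0, 0, -0.65, 0]}}

```text
time: 6.22
tool_pos: [0.6195, -0.0851, 0.0963]
tool_rot: [0.002, 0.665, 0.747, 0.001]
contact_force: [0.8, 1.0, -0.3]
gripper_width: 0.119
grasp_force: 61.2
```

Call:
{"api": "servo_tool", "payload": {"motion": [-1, 0.2, 0, 0, 0, -1, 0.45, 0, 0, 0, -1, 0.7, 0, 0, 0, -1, 0.95, 0, 0, 0]}}

```text
time: 6.72
tool_pos: [0.6034, 0.0307, 0.0923]
tool_rot: [-0.001, 0.665, 0.747, -0.001]
contact_force: [-1.1, -0.2, 0.5]
gripper_width: 0.121
grasp_force: 61.2
```

Call:
{"api": "servo_tool", "payload": {"motion": [-1, 0.2, -0.15, 0, 0, -1, 0.4, -0.3, 0, 0, -1, 0.63, -0.45, 0, 0, -1, 0.86, -0.56, 0, 0]}}

```text
time: 7.22
tool_pos: [0.5238, 0.1249, 0.0924]
tool_rot: [-0.001, 0.665, 0.747, -0.001]
contact_force: [0.5, 0.9, -0.1]
gripper_width: 0.119
grasp_force: 61.1
```

Call:
{"api": "servo_tool", "payload": {"motion": [-1, 0, -0.2, 0, 0.083, -1, 0, -0.4, 0, 0.083, -1, 0, -0.56, 0, 0.083, -1, 0, -0.56, 0, 0.083, -1, 0, -0.56, 0, 0.083]}}

```text
time: 7.85
tool_pos: [0.4596, 0.1158, 0.0937]
tool_rot: [-0.0, 0.689, 0.725, -0.0]
contact_force: [-0.5, -0.4, -0.8]
gripper_width: 0.117
grasp_force: 61.2
```

```bash
cat > m.py <<'E'
from h import *
from fit import fit
import sys
n=sys.argv[1]
im,d,P,p=grab('wrist');save(n,im);C=cloud(d,P,p);T=Tt();np.savez(n,im=im,C=C,P=P,T=T);print(T.round(4).tolist())
b,X,Y,Z,u,v=fit(im,C)
loc=(C-T[:3,3])@T[:3,:3]*1000
m=b&(d>0)&(loc[...,2]<9)&(loc[...,2]>-25)&(abs(loc[...,1])<25)&(loc[...,0]>-145)&(loc[...,0]<85)
for lo in range(-145,80,15):
    k=m&(loc[...,0]>lo)&(loc[...,0]<lo+15)
    if k.sum()>8: print(lo,k.sum(),np.percentile(loc[k][:,1],[3,50,97]).round(1),np.percentile(loc[k][:,2],[10,50]).round(1))
print('ext',np.sort(loc[m][:,0])[[0,1,3,6,-7,-3,-1]].round(1))
for r in models.regions_of('wrist','tin_centre')[:1]:
    k=r['mask']&(d>0)&(Z>.038)&(Z<.047);q=C[k]*1000;print('tin',r['p'],np.median(q,0).round(1),cv2.minAreaRect(q[:,:2].astype(np.float32)))
E
python3 m.py w3
```

```text
[[-0.0514, 0.9987, -0.0001, 0.4599], [0.9987, 0.0514, 0.0001, 0.1157], [0.0001, -0.0001, -1.0, 0.0939], [0.0, 0.0, 0.0, 1.0]]
-55 373 [-5.4 -0.1  5.2] [-11.5 -10.8]
-40 413 [-5.2 -0.1  5.1] [-11.6 -10.8]
-25 448 [-5.  -0.1  5.5] [-11.6 -10.8]
-10 457 [-4.8 -0.1  4.8] [-11.8 -10.9]
5 523 [-4.7 -0.   5.2] [-11.7 -10.9]
20 609 [-5.   0.5  5.5] [-11.7 -10.9]
35 1653 [-13.7   0.4  14. ] [-14.3 -10.4]
50 2349 [-16.8   0.5  17.2] [-14.  -4.]
65 754 [-14.   -0.   14.6] [-14.8 -13.8]
ext [-55.3 -55.2 -54.6 -54.5  74.8  74.8  74.9]
```

View pics/w3.png

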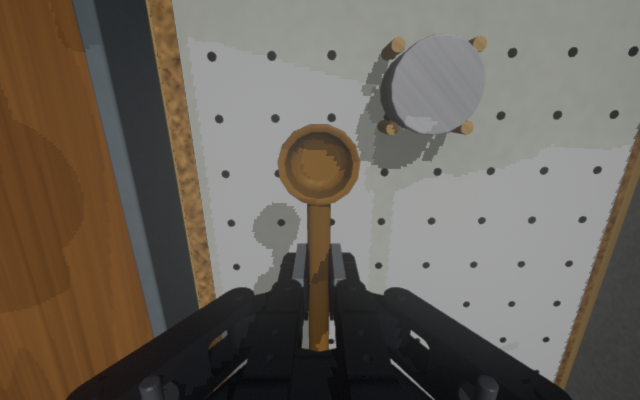

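The spoon is held straight and level: the handle is centred between the pads and parallel to the tool axis. I'll lower it into line with the lane.

Call:
{"api": "servo_tool", "payload": {"motion": [-1, 0, 0, 0.2, 0, -1, 0, 0, 0.4, 0, -1, 0, 0, 0.5, 0, -1, 0, 0, 0.568, 0, -1, 0, 0, 0.568, 0]}}

```text
time: 8.57
tool_pos: [0.4596, 0.1153, 0.0258]
tool_rot: [-0.0, 0.689, 0.725, -0.0]
contact_force: [0.4, -0.2, -1.3]
gripper_width: 0.118
grasp_force: 61.2
```

Run:
```python
from h import *
for n in ['side','top']:
    im,d,P,p=grab(n);C=cloud(d,P,p)
    for r in models.regions_of(n,'tin_centre')[:1]+models.regions_of(n,'spoon_grip')[:2]:
        k=r['mask']&(d>0);print(n,r['p'],r['pixel'],np.median(C[k],0).round(4))
    if n=='side': save('s1',cv2.resize(im[140:260,220:400],None,fx=4,fy=4,interpolation=cv2.INTER_CUBIC))
s=manip.state();print(s['tool_pos'],s['contact_force'])
```

```text
side 0.64 [327.3, 137.5] [ 0.6532 -0.3343  0.0514]
side 0.95 [266.3, 236.5] [0.4566 0.1372 0.035 ]
top 0.59 [318.8, 194.4] [ 0.4669 -0.0538  0.0426]
top 0.53 [279.5, 194.3] [0.4637 0.0506 0.0368]
top 0.5 [445.3, 290.3] [ 0.2214 -0.3776  0.0076]
[0.4601885  0.11538241 0.02671343] [-1.13054986 -0.39368986 -0.52896369]
```

View pics/s1.png

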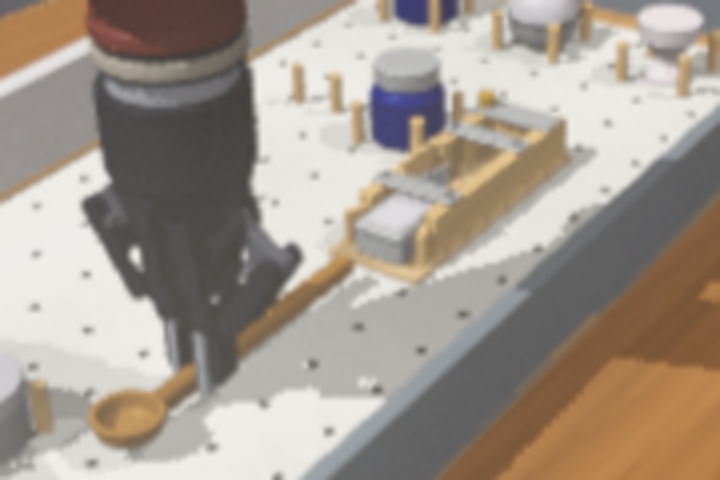

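The spoon end at (350,262) in the crop lines up with the tin in the lane mouth. I'll push slowly.

Call:
{"api": "servo_tool", "payload": {"motion": [-1, -0.06, 0, 0, 0, -1, -0.12, 0, 0, 0, -1, -0.18, 0, 0, 0, -1, -0.24, 0, 0, 0, -1, -0.3, 0, 0, 0]}}

```text
time: 9.5
tool_pos: [0.4615, 0.0788, 0.026]
tool_rot: [-0.0, 0.689, 0.725, 0.0]
contact_force: [0.5, 0.6, -0.7]
gripper_width: 0.122
grasp_force: 61.2
```

Call:
{"api": "servo_tool", "payload": {"motion": [-1, -0.05, 0, 0, 0, -1, -0.1, 0, 0, 0, -1, -0.15, 0, 0, 0, -1, -0.2, 0, 0, 0, -1, -0.25, 0, 0, 0]}}

```text
time: 10.12
tool_pos: [0.4629, 0.0494, 0.0259]
tool_rot: [-0.0, 0.689, 0.725, 0.0]
contact_force: [-0.5, 4.2, 0.7]
gripper_width: 0.119
grasp_force: 61.2
```

Call:
{"api": "servo_tool", "payload": {"motion": [-1, -0.05, 0, 0, 0, -1, -0.1, 0, 0, 0, -1, -0.15, 0, 0, 0, -1, -0.2, 0, 0, 0, -1, -0.25, 0, 0, 0]}}

```text
time: 10.75
tool_pos: [0.4643, 0.019, 0.0259]
tool_rot: [-0.0, 0.689, 0.725, -0.0]
contact_force: [-1.4, 3.0, -0.7]
gripper_width: 0.122
grasp_force: 61.2
```

Call:
{"api": "servo_tool", "payload": {"motion": [-1, -0.03, 0, 0, 0, -1, -0.06, 0, 0, 0, -1, -0.09, 0, 0, 0, -1, -0.12, 0, 0, 0, -1, -0.12, 0, 0, 0]}}

```text
time: 11.38
tool_pos: [0.4656, 0.0044, 0.0261]
tool_rot: [0.001, 0.689, 0.725, -0.0]
contact_force: [0.8, 0.6, -0.8]
gripper_width: 0.12
grasp_force: 61.1
```

Call:
{"api": "servo_tool", "payload": {"motion": [-1, -0.015, 0, 0, 0, -1, -0.03, 0, 0, 0, -1, -0.03, 0, 0, 0]}}

```text
time: 11.75
tool_pos: [0.4657, 0.0014, 0.0261]
tool_rot: [0.0, 0.689, 0.725, 0.0]
contact_force: [0.5, 2.8, -0.6]
gripper_width: 0.119
grasp_force: 61.2
```

Call:
{"api": "servo_tool", "payload": {"motion": [-1, -0.015, 0, 0, 0, -1, -0.03, 0, 0, 0, -1, -0.03, 0, 0, 0]}}

```text
time: 12.12
tool_pos: [0.4658, -0.0023, 0.026]
tool_rot: [0.0, 0.689, 0.725, -0.0]
contact_force: [0.9, 3.0, 0.2]
gripper_width: 0.118
grasp_force: 61.2
```

Call:
{"api": "servo_tool", "payload": {"motion": [-1, -0.015, 0, 0, 0, -1, -0.015, 0, 0, 0]}}

```text
time: 12.38
tool_pos: [0.4658, -0.0043, 0.0261]
tool_rot: [0.0, 0.689, 0.725, -0.0]
contact_force: [-0.1, 1.9, -0.9]
gripper_width: 0.113
grasp_force: 61.2
```

Call:
{"api": "servo_tool", "payload": {"motion": [-1, -0.01, 0, 0, 0, -1, -0.01, 0, 0, 0]}}

```text
time: 12.62
tool_pos: [0.4657, -0.0056, 0.026]
tool_rot: [0.0, 0.689, 0.725, -0.0]
contact_force: [-0.6, -0.1, -0.1]
gripper_width: 0.12
grasp_force: 61.2
```

Call:
{"api": "servo_tool", "payload": {"motion": [-1, -0.01, 0, 0, 0, -1, -0.01, 0, 0, 0]}}

```text
time: 12.88
tool_pos: [0.4658, -0.0065, 0.0259]
tool_rot: [0.0, 0.689, 0.725, -0.0]
contact_force: [0.2, -0.4, 0.9]
gripper_width: 0.112
grasp_force: 61.2
```

Call:
{"api": "servo_tool", "payload": {"motion": [-1, -0.01, 0, 0, 0, -1, -0.01, 0, 0, 0]}}

```text
time: 13.12
tool_pos: [0.4659, -0.0076, 0.026]
tool_rot: [0.0, 0.689, 0.725, -0.0]
contact_force: [-0.3, -0.3, -0.0]
gripper_width: 0.12
grasp_force: 61.2
```

Call:
{"api": "servo_tool", "payload": {"motion": [-1, -0.01, 0, 0, 0, -1, -0.01, 0, 0, 0]}}

```text
time: 13.38
tool_pos: [0.466, -0.0088, 0.026]
tool_rot: [0.0, 0.689, 0.725, -0.0]
contact_force: [0.7, -0.8, -1.3]
gripper_width: 0.12
grasp_force: 61.2
```

Drag has vanished, so the keeper has snapped. Now I'll feel for the stop.

Call:
{"api": "servo_tool", "payload": {"motion": [-1, -0.01, 0, 0, 0, -1, -0.01, 0, 0, 0]}}

```text
time: 13.62
tool_pos: [0.466, -0.01, 0.026]
tool_rot: [0.0, 0.689, 0.725, -0.0]
contact_force: [0.7, -1.2, -0.1]
gripper_width: 0.123
grasp_force: 61.2
```

Call:
{"api": "servo_tool", "payload": {"motion": [-1, -0.01, 0, 0, 0, -1, -0.01, 0, 0, 0]}}

```text
time: 13.88
tool_pos: [0.4661, -0.0112, 0.026]
tool_rot: [0.0, 0.689, 0.725, -0.0]
contact_force: [0.3, 0.2, 0.1]
gripper_width: 0.122
grasp_force: 61.2
```

Call:
{"api": "servo_tool", "payload": {"motion": [-1, -0.01, 0, 0, 0, -1, -0.01, 0, 0, 0]}}

```text
time: 14.12
tool_pos: [0.4662, -0.0124, 0.026]
tool_rot: [0.0, 0.689, 0.725, -0.0]
contact_force: [-0.3, 0.1, -0.7]
gripper_width: 0.114
grasp_force: 61.2
```

Call:
{"api": "servo_tool", "payload": {"motion": [-1, -0.01, 0, 0, 0, -1, -0.01, 0, 0, 0]}}

```text
time: 14.38
tool_pos: [0.4662, -0.0136, 0.026]
tool_rot: [0.0, 0.689, 0.725, -0.0]
contact_force: [-0.6, 0.3, -0.6]
gripper_width: 0.117
grasp_force: 61.1
```

Call:
{"api": "servo_tool", "payload": {"motion": [-1, -0.01, 0, 0, 0, -1, -0.01, 0, 0, 0]}}

```text
time: 14.62
tool_pos: [0.4662, -0.014, 0.0259]
tool_rot: [-0.001, 0.689, 0.725, 0.001]
contact_force: [0.0, 5.7, -0.8]
gripper_width: 0.119
grasp_force: 61.2
```

Call:
{"api": "servo_tool", "payload": {"motion": [-1, -0.01, 0, 0, 0, -1, -0.01, 0, 0, 0]}}

```text
time: 14.88
tool_pos: [0.466, -0.014, 0.0258]
tool_rot: [-0.002, 0.689, 0.725, 0.001]
contact_force: [0.7, 10.2, -0.1]
gripper_width: 0.117
grasp_force: 61.3
```

Call:
{"api": "servo_tool", "payload": {"motion": [-1, -0.01, 0, 0, 0, -1, -0.01, 0, 0, 0]}}

```text
time: 15.12
tool_pos: [0.4659, -0.0141, 0.0257]
tool_rot: [-0.003, 0.689, 0.725, 0.002]
contact_force: [-0.7, 13.9, 2.1]
gripper_width: 0.119
grasp_force: 61.3
```

The tin is firmly against the stop and the force stayed under 20 N. I'll retreat straight out.

Call:
{"api": "servo_tool", "payload": {"motion": [-1, 0.04, 0, 0, 0, -1, 0.15, 0, 0, 0, -1, 0.35, 0, 0, 0, -1, 0.6, 0, 0, 0, -1, 0.8, 0, 0, 0]}}

```text
time: 15.75
tool_pos: [0.4614, 0.0799, 0.0261]
tool_rot: [0.0, 0.689, 0.725, -0.0]
contact_force: [-0.3, -0.2, -0.4]
gripper_width: 0.12
grasp_force: 61.2
```

Call:
{"api": "servo_tool", "payload": {"motion": [-1, 0.15, 0, 0, 0, -1, 0.3, 0, 0, 0, -1, 0.3, 0, 0, 0]}}

```text
time: 16.12
tool_pos: [0.4595, 0.1155, 0.026]
tool_rot: [0.0, 0.688, 0.726, -0.0]
contact_force: [0.4, -0.4, -0.8]
gripper_width: 0.122
grasp_force: 61.2
```

Call:
{"api": "servo_tool", "payload": {"motion": [-1, 0, 0, -0.2, 0, -1, 0, 0, -0.4, 0, -1, 0, 0, -0.568, 0, -1, 0, 0, -0.568, 0, -1, 0, 0, -0.568, 0]}}

```text
time: 16.75
tool_pos: [0.4591, 0.1143, 0.0932]
tool_rot: [-0.0, 0.689, 0.725, -0.001]
contact_force: [0.3, 1.0, -0.6]
gripper_width: 0.119
grasp_force: 61.2
```

```bash
python3 m.py w4
python3 - <<'E'
from h import *
im,d,P,p=grab('top');save('t2',cv2.resize(im[110:220,280:480],None,fx=4,fy=4,interpolation=cv2.INTER_CUBIC))
E
```

```text
[[-0.0508, 0.9987, -0.002, 0.4588], [0.9987, 0.0508, -0.0004, 0.1144], [-0.0003, -0.002, -1.0, 0.0929], [0.0, 0.0, 0.0, 1.0]]
-55 374 [-4.8  0.5  5.8] [-12.2 -11.5]
-40 425 [-4.6  0.6  5.8] [-12.2 -11.5]
-25 443 [-4.4  0.6  6.1] [-12.3 -11.4]
-10 458 [-4.2  0.6  5.4] [-12.4 -11.6]
5 523 [-4.1  1.1  5.8] [-12.3 -11.5]
20 618 [-4.4  1.1  6.1] [-12.3 -11.5]
35 1681 [-13.1   0.6  14.7] [-15. -11.]
50 2331 [-16.3   0.6  17.8] [-14.7  -4.6]
65 779 [-13.3   0.2  14.9] [-15.4 -14.4]
ext [-56.4 -55.4 -55.3 -54.7  74.6  74.6  74.6]
```

View pics/t2.png

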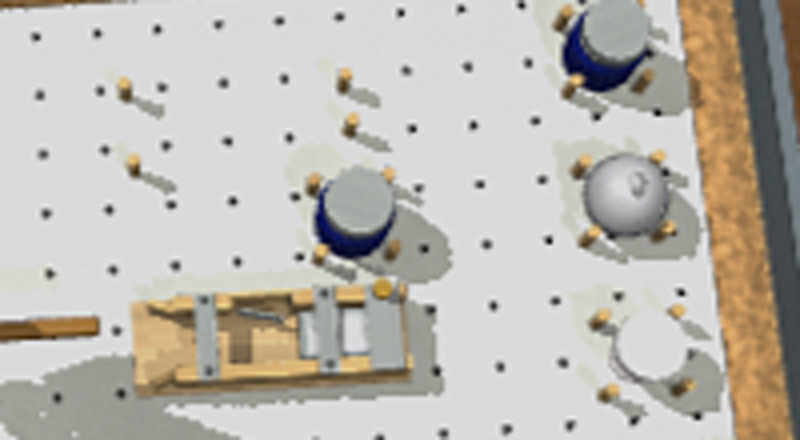

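The crop shows the tin at (335,330) against the stop block, the keeper leaf sprung out behind it at (265,315), and the bystanders undisturbed. The grip on the spoon hasn't changed, so I'll retrace the path to its place.

Call:
{"api": "servo_tool", "payload": {"motion": [-1, 0.01, 0.15, 0, -0.083, -1, 0.02, 0.3, 0, -0.083, -1, 0.03, 0.45, 0, -0.083, -1, 0.041, 0.559, 0, -0.083, -1, 0.041, 0.559, 0, -0.083]}}

```text
time: 17.52
tool_pos: [0.5266, 0.1231, 0.0937]
tool_rot: [-0.0, 0.665, 0.747, -0.0]
contact_force: [0.0, -0.1, -0.4]
gripper_width: 0.12
grasp_force: 61.1
```

Call:
{"api": "servo_tool", "payload": {"motion": [-1, -0.2, 0.15, 0, 0, -1, -0.4, 0.3, 0, 0, -1, -0.63, 0.45, 0, 0, -1, -0.86, 0.56, 0, 0]}}

```text
time: 18.02
tool_pos: [0.605, 0.0277, 0.0939]
tool_rot: [-0.0, 0.665, 0.747, -0.0]
contact_force: [-0.3, 0.5, -0.3]
gripper_width: 0.119
grasp_force: 61.1
```

Call:
{"api": "servo_tool", "payload": {"motion": [-1, -0.25, 0, 0, 0, -1, -0.5, 0, 0, 0, -1, -0.75, 0, 0, 0, -1, -0.95, 0, 0, 0, -1, -0.95, 0, 0, 0]}}

```text
time: 18.65
tool_pos: [0.6181, -0.0861, 0.0941]
tool_rot: [-0.0, 0.666, 0.746, -0.0]
contact_force: [-0.2, -0.1, -0.8]
gripper_width: 0.12
grasp_force: 61.1
```

Call:
{"api": "servo_tool", "payload": {"motion": [-1, 0, 0, 0, 0, -1, 0, 0, 0.1, 0, -1, 0, 0, 0.2, 0, -1, 0, 0, 0.2, 0]}}

```text
time: 19.15
tool_pos: [0.6168, -0.084, 0.0677]
tool_rot: [-0.002, 0.665, 0.747, -0.001]
contact_force: [0.2, -0.3, -0.6]
gripper_width: 0.117
grasp_force: 61.1
```

```bash
python3 m.py w5
```

```text
[[-0.1166, 0.9932, -0.0024, 0.6175], [0.9932, 0.1166, 0.0007, -0.0842], [0.001, -0.0023, -1.0, 0.0687], [0.0, 0.0, 0.0, 1.0]]
-55 372 [-5.6 -0.3  5. ] [-10.7  -9.9]
-40 419 [-5.4 -0.3  5.4] [-10.8 -10. ]
-25 450 [-5.2 -0.   5.2] [-10.8 -10. ]
-10 454 [-5.  -0.3  4.6] [-10.9 -10.1]
5 527 [-5.  -0.3  4.9] [-10.9 -10. ]
20 612 [-5.3  0.2  5.3] [-11.  -10.1]
35 1643 [-13.9  -0.3  13.6] [-13.6 -10.1]
50 2392 [-17.2  -0.3  17. ] [-13.2  -3.2]
65 970 [-14.5   0.2  14. ] [-13.9 -12.9]
ext [-56.1 -55.5 -54.6 -54.3  75.4  75.4  75.5]
tin 0.59 [ 471.5 -151.5   41.8] ((471.0272216796875, -162.5789794921875), (32.10953903198242, 50.289588928222656), 2.2226779460906982)
```

View pics/w5.png

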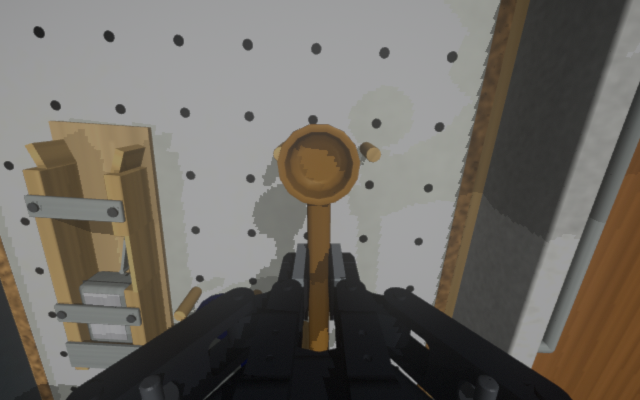

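Run:
```python
from h import *
from fit import fit
def show(n):
    D=np.load(n+'.npz');im,C,T=D['im'],D['C'],D['T'];b,X,Y,Z,u,v=fit(im,C)
    m=b&(Z>.036)&(Z<.05)&(X>.57)&(X<.66)&(Y>-.06)&(Y<0)
    k,lab,st,ce=cv2.connectedComponentsWithStats(m.astype(np.uint8))
    for i in range(1,k):
        if st[i,4]>8: q=C[(lab==i)];t=q[q[:,2]>.043]; print(n,ce[i].round(),st[i,4],(t.mean(0)*1000).round(1) if len(t) else q.mean(0))
show('w2');show('w5')
for i in range(3):
    print(np.round(manip.state()['tool_pos'],4)); im,d,P,p=grab('wrist')
C=cloud(d,P,p);b,X,Y,Z,u,v=fit(im,C);m=b&(Z>.072)&(Z<.085)&(v<206)&(v>110)&(abs(u-320)<60)
print('bowl',cv2.minEnclosingCircle(C[m][:,:2].astype(np.float32)*1000),m.sum())
```

```text
w2 [280. 145.] 102 [589.2 -30.3  45.8]
w2 [354. 146.] 96 [641.8 -24.2  45.9]
w5 [277. 152.] 61 [586.8 -29.9  45.9]
w5 [373. 154.] 159 [641.9 -24.1  45.8]
[ 0.618  -0.0845  0.0695]
[ 0.6184 -0.0847  0.0701]
[ 0.6186 -0.0848  0.0704]
bowl ((613.0308227539062, -29.910804748535156), 20.03704261779785) 4455
```

Run:
```python
from h import *
from fit import fit
for n in ['w1','w2']:
    D=np.load(n+'.npz');im,C=D['im'],D['C'];b,X,Y,Z,u,v=fit(im,C)
    m=b&(Z>.034)&(Z<.05)&(X>.57)&(X<.67)&(Y>-.2)&(Y<0)
    k,lab,st,ce=cv2.connectedComponentsWithStats(m.astype(np.uint8))
    for i in range(1,k):
        q=C[lab==i];t=q[q[:,2]>q[:,2].max()-.004]
        if st[i,4]>5: print(n,ce[i].round(),st[i,4],(t.mean(0)*1000).round(1),((t.max(0)+t.min(0))*500).round(1))
    # bowl rim in same picture
    m=b&(Z>.027)&(Z<.034)&(X>.57)&(X<.66)&(Y>-.06)&(Y<0)
    k,lab,st,ce=cv2.connectedComponentsWithStats(m.astype(np.uint8));i=1+np.argmax(st[1:,4])
    print(n,'bowl',cv2.minEnclosingCircle(C[lab==i][:,:2].astype(np.float32)*1000))
im,d,P,p=eyes.grab_frame('top')+(None,None);P=np.array(eyes.camera_params('top')['pose']);p=eyes.camera_params('top');C=cloud(d,P,p);b,X,Y,Z,u,v=fit(im,C)
m=b&(Z>.036)&(Z<.05)&(X>.57)&(X<.67)&(Y>-.22)&(Y<0.02)
k,lab,st,ce=cv2.connectedComponentsWithStats(m.astype(np.uint8))
for i in range(1,k):
    q=C[lab==i];t=q[q[:,2]>q[:,2].max()-.004];print('top',ce[i].round(),st[i,4],(t.mean(0)*1000).round(1))
print(np.round(manip.state()['tool_pos'],4))
```

```text
w1 [355. 166.] 23 [589.3 -30.1  46. ] [589.4 -30.   45.9]
w1 [393. 167.] 16 [641.6 -24.1  46.2] [641.7 -23.9  45.9]
w1 [332. 240.] 18 [ 574.5 -148.6   45.8] [ 574.5 -148.7   45.5]
w1 [355. 259.] 18 [ 616.4 -175.1   45.8] [ 616.3 -175.7   45.9]
w1 [375. 259.] 14 [ 647.1 -171.3   46.4] [ 647.1 -171.3   46.2]
w1 bowl ((614.2647705078125, -35.50099182128906), 25.080665588378906)
w2 [280. 145.] 102 [589.2 -30.3  45.8] [589.1 -30.3  45.7]
w2 [354. 146.] 96 [641.8 -24.2  45.9] [641.9 -24.2  45.9]
w2 [334. 311.] 105 [ 647.5 -171.3   45.5] [ 647.6 -171.5   44.9]
w2 [298. 315.] 54 [ 615.9 -175.4   45.8] [ 616.  -175.7   45.5]
w2 bowl ((614.6079711914062, -35.56878662109375), 25.629226684570312)
top [366. 127.] 1 [ 650.1 -175.3   49. ]
top [368. 140.] 6 [ 616.3 -178.1   47.2]
top [377. 153.] 4 [ 578.7 -201.9   46.4]
top [358. 155.] 8 [ 573.3 -152.2   47.4]
[ 0.6187 -0.0849  0.0707]
```

The pegs put the centre of the spoon's place about 2.5 mm off the present pose in each axis, so I'll centre the spoon and lower it.

Call:
{"api": "servo_tool", "payload": {"motion": [-1, 0.015, 0.021, 0, 0, -1, 0.015, 0.021, 0.1, 0, -1, 0.015, 0.021, 0.2, 0, -1, 0.015, 0.021, 0.3, 0, -1, 0.015, 0.021, 0.3, 0]}}

```text
time: 20.08
tool_pos: [0.6191, -0.0824, 0.0319]
tool_rot: [-0.002, 0.665, 0.747, -0.001]
contact_force: [0.2, -0.1, -0.4]
gripper_width: 0.121
grasp_force: 61.1
```

Call:
{"api": "servo_tool", "payload": {"motion": [-1, 0, 0, 0.05, 0, -1, 0, 0, 0.1, 0, -1, 0, 0, 0.14, 0, -1, 0, 0, 0.14, 0, -1, 0, 0, 0.14, 0]}}

```text
time: 20.7
tool_pos: [0.6207, -0.0828, 0.0174]
tool_rot: [0.0, 0.665, 0.747, 0.0]
contact_force: [0.1, 0.1, 0.7]
gripper_width: 0.117
grasp_force: 61.2
```

Call:
{"api": "servo_tool", "payload": {"motion": [-1, 0, 0, 0.006, 0, -1, 0, 0, 0.006, 0, -0.5, 0, 0, 0.006, 0, -0.2, 0, 0, 0.006, 0, -0.2, 0, 0, 0.006, 0]}}

```text
time: 21.32
tool_pos: [0.6207, -0.0827, 0.0167]
tool_rot: [0.0, 0.665, 0.747, 0.0]
contact_force: [-0.4, 0.3, -0.0]
gripper_width: 0.401
grasp_force: 0.0
```

Call:
{"api": "servo_tool", "payload": {"motion": [-0.2, 0, 0, 0, 0, -0.2, 0, 0, -0.1, 0, -0.2, 0, 0, -0.3, 0, -0.2, 0, 0, -0.6, 0, -0.2, 0, 0, -1, 0]}}

```text
time: 21.95
tool_pos: [0.6198, -0.0826, 0.1373]
tool_rot: [-0.001, 0.665, 0.747, -0.0]
contact_force: [0.2, -0.4, -0.7]
gripper_width: 0.398
grasp_force: 0.0
```

Call:
{"api": "servo_tool", "payload": {"motion": [0, 0.1, 0, -0.5, 0, 0, 0.1, 0, -1, 0, 0, 0.1, 0, -1, 0, 0, 0.1, 0, -1, 0]}}

```text
time: 22.45
tool_pos: [0.6191, -0.0708, 0.2572]
tool_rot: [0.0, 0.665, 0.747, 0.0]
contact_force: [-0.6, -0.2, -1.3]
gripper_width: 0.5
grasp_force: 0.0
```

Run:
```python
from h import *
im,d,P,p=grab('wrist');save('w6',im);C=cloud(d,P,p)
from fit import fit
b,X,Y,Z,u,v=fit(im,C)
for lo in range(-200,0,20):
    m=b&(Z>.018)&(Z<.034)&(Y*1000>lo)&(Y*1000<lo+20)&(abs(X-.622-(-.083-Y)*.115)<.0225)
    if m.sum()>9: print(lo,m.sum(),(np.percentile(C[m],50,axis=0)*1000).round(1))
```

```text
-200 74 [ 634.2 -190.    27.6]
-180 89 [ 631.5 -170.6   27.7]
-160 89 [ 629.  -149.8   27.8]
-140 94 [ 626.4 -130.1   27.7]
-120 99 [ 624.5 -109.7   27.8]
-100 100 [622.  -90.   27.8]
-80 112 [619.9 -69.8  27.8]
-60 147 [617.4 -48.   28.3]
-40 376 [613.7 -30.4  21.2]
-20 95 [614.9 -13.6  30.4]
```

View pics/w6.png

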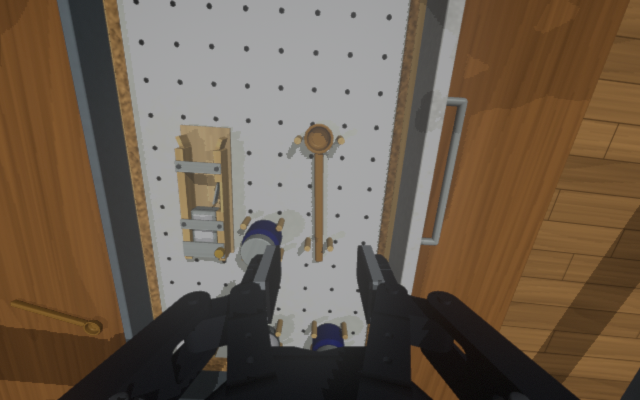

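The spoon lies flat and centred between its pegs, with the bowl at (318,137) and the handle end at (319,258). The tin is against the stop with the keeper sprung behind it, so I'm handing in.

```bash
python3 -c "
from plant import job_done;print(job_done())"
```

```text
the job is handed in; nothing more can be done
None
```

I pushed the tin against the end stop with the spoon handle (last reading about 14 N, above the advised 5 to 10 N but under the 20 N dent limit), the keeper snapped out behind it, the spoon is back flat between its pegs the same way round, and the job was handed in at about 22 s.

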